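# Refill the laundry tablet dispenser

### The arm

A 6-joint arm with a two-finger parallel gripper is mounted at the origin on the work surface. World frame = base frame: x ahead of the robot, y to its left, z up, the work surface at z = 0. Lengths are in m, angles in degrees, forces in N, time in s.
With the tool pointing down it reaches from about 0.35 to 0.875 m from the base axis. Payload 4.2 kg.
Tool frame: the origin (TCP) lies midway between the tips of the shut fingers; the grasp point (between the pads) lies 19 mm behind it; z points along the fingers, y is the line along which they close (so a half turn about z gives the same grasp; the last joint's range is limited). The gripper opens to 87 mm and grips with 3 to 60 N. Pads are 19 mm wide; open, the fingers measure 117 mm over their backs; the gripper's body (75 mm by 190 mm) begins 51 mm behind the grasp point.
Start: joints at [85.405, 22.042, 0.453, 0, -68.411, -14.817], TCP at [0.208, 0.589, 0.223] pointing down, gripper open.
Joint ranges: [-179.83, 179.83], [-69.29, 118.12], [-61.27, 80.66], [-181.25, 117.63], [-171.15, -9.14], [-177.46, 177.46]. Speed limits (degrees/s): [159.86, 159.86, 180, 180, 180, 180].

### API

Orientations are given as a 3x3 rotation matrix whose columns are the frame's x, y, z axes.
In Python, from station import sensors, eyes, workorder gives the robot as it stands.
- The arm moves only by the tool move_tool, called after ">>>" as name(argument=value, ...) on one line, values as JSON. Schema: {"type":"object","properties":{"increments":{"type":"array","items":{"type":"object","properties":{"jaw":{"type":"number"},"dx":{"type":"number"},"dy":{"type":"number"},"dz":{"type":"number"},"rx":{"type":"number"},"ry":{"type":"number"},"rz":{"type":"number"}},"additionalProperties":false,"required":["jaw"]},"minItems":1,"maxItems":8},"only":{"type":"string"},"quiet":{"type":"boolean"},"lines":{"type":"string"}},"required":["increments"],"additionalProperties":false}. increments is a list of rows, 1 to 8 of them, each an object with the fields jaw (the opening from 0.0 (shut) to 1.0 (fully open)), dx, dy, dz (the shift in m), rx, ry, rz (a rotation vector in degrees); a field left out counts as zero (the opening has to be given); each row is the pose to reach, as a shift and turn from the pose commanded when the call began, along the tool's axes at that moment; what a row does not reach only later rows make up. A row lasts 1/10 s, in which the tool goes at most 0.05 m and 8.59 degrees, less where a joint would pass 70% of its speed; a pose out of reach is approached as far as the arm can. The fingers move at their own pace and stop on an object; the grip force is fixed at half the most. Time passes only in rows, so rows that do not move let the fingers close. The tool returns the time, the measured TCP pose, the force, the opening and the grip force at its end. only (a regular expression) keeps the lines of the reply that match it, lines (a string "A,B") keeps lines A to B, and quiet returns only ok. Input that does not fit is refused with a message, and nothing moves.
- sensors.sense(): the state, without advancing time (a new reading comes with each control period).
- eyes.capture(name): name is "scene" or "top"; returns a dict with "pixels" (420x560x3 uint8, red, green, blue), "z_map" (420x560 float32, m along the optical axis (not along the pixel's ray), 0 where there is no reading), "K" (3x3 intrinsics, pixels), "distortion" ([k1, k2, p1, p2, k3] as OpenCV has them; the pictures are not rectified), "world_from_camera" (4x4, takes a point from camera to world coordinates). Camera axes: x right, y up, looking along -z (the intrinsics and any distortion apply to the point x, -y, -z); pixel columns grow to the right and rows downward; lengths in m; the calibration is good to about 2 mm. A picture is of the moment at which its call begins.
- workorder.finish_job(): hands the job in; it is judged then, once.
The state is a dict: "time_s": time; "joints": joint angles; "joint_velocities": joint speeds; "effort": joint torques, N m; "tcp_pos": TCP position; "ee_rot": TCP orientation; "wrist_force": force on the tool from outside, world axes, zero at the start; "moment": the same for the moment, N m; "gripper_width": opening from 0.0 (shut) to 1.0 (fully open); "gripper_force": force on a finger pad.
Only numpy, scipy, OpenCV 4.12 (cv2) and the standard library are available. Lean on these libraries where they do the work, as an engineer would, in place of code of your own. Each camera call takes 0.05 s, during which the arm holds its last target. There are 200 camera calls.

### The job

Refill the spring-fed tablet dispenser: take the long, single-row stick of detergent tablets (not the short one or the double-row one) and lay it flat, tablets up, in the empty channel between the open rail and the spring follower. Then push the rail fully home, so that it presses the stick against the follower, and leave it closed.

Things in the scene. Friction and masses are not known exactly. Their poses are not given: they have to be found in the camera images.
- stick: Stick to load: 5 white tablets in one row on a grey carrier, one rigid block 100 x 26 x 36 high (mm), 80-160 g, lying on the worktop. Origin: centre of underside; x along its length, z up; both ends alike. Look-alikes to leave: a 3-tablet stick 60 x 26 x 36 and a double-row stick 100 x 52 x 36 (places shuffled). A glass jar, 80 wide, 110 high, stands farther left.
- dispenser: Low grey fixed tray. Origin on the worktop under mid-channel; x along the channel to the spring follower, y across, z up. Sizes mm: floor at z 6; 32 wide inside, walls upright to z 14, then flared 45 deg to z 23, base 62 wide; walls x -95 to 58. White follower housing x 60 to 110, 50 wide, 44 high. Lip 3 high on -y side. A loaded stick stands up to z 42.
- rail (a joint): Steel rail, m pulled out: 0 home, 0.07 most, starts 0.05-0.065. In dispenser mm, out by q: pusher face at x = -50-q (28 wide, top z 37); bar behind it 24 wide, top z 21; at its outer end an upright tab to push or pinch, x -109-q to -95-q, 46 wide, z 1 to 61, which meets the tray's end when home. Push to +x: 8 N friction, 14 N in all with a stick against the spring; stays where left.
- follower (a joint): Spring follower, m pressed back towards the dispenser's +x: 0 at rest, 0.03 most. A dark steel plate 28 mm wide, top at z 37 mm, its face at x = +30 mm of the dispenser when at rest, so the gap for the stick runs from the rail's pusher face to there. Spring 1.8 N at rest, 4.2 N at 0.02. Reads about 0.02 with the long stick in and the rail home; 0 with none or the short one.
Not all that is in view belongs to the job. What is shaped like the stick but black is not meant. Several things have the shape of the dispenser; the one meant has the colours described above.

How it is judged:
By the outcome, as a careful person would: the job done as asked, in the order asked, and still so for the second after the job is handed in, with the robot touching nothing.
It also fails if it takes over 48 s, if anything falls off the work surface, if the arm or the gripper's body presses on something with over 40 N, if the wrist force passes 120 N, or if a joint passes its speed limit or range.

## Working session

There is one attempt and no reset: what is moved stays moved. The work goes in short steps, Python scripts to look and compute and a tool call to move; the robot and the scene stay as the last step left them, time stands still between calls to the robot, and variables do not carry over. Pictures are saved under pics/ and viewed, at most 10 in all, crops included, and the job is handed in when it is done.

```bash
mkdir -p pics; python3 - <<'E'
from station import sensors, eyes
import cv2,pickle,numpy as np
d={n:eyes.capture(n) for n in("scene","top")}
pickle.dump(d,open('d0.pkl','wb'))
for n in d: cv2.imwrite(f'pics/{n}0.png',d[n]['pixels'][...,::-1]); print(n,d[n]['K'].round(1).tolist(),d[n]['distortion'],np.round(d[n]['world_from_camera'],3).tolist())
s=sensors.sense(); print(s)
E
```

```text
scene [[397.7, 0.0, 277.7], [0.0, 397.7, 214.6], [0.0, 0.0, 1.0]] [-0.03019224  0.          0.          0.          0.        ] [[-0.557, -0.596, 0.578, 0.97], [0.83, -0.407, 0.381, 0.194], [0.008, 0.692, 0.722, 0.603], [0.0, 0.0, 0.0, 1.0]]
top [[535.6, 0.0, 271.6], [0.0, 535.6, 203.1], [0.0, 0.0, 1.0]] [-0.16380077  0.          0.          0.          0.        ] [[0.017, 0.993, -0.121, 0.384], [-1.0, 0.017, 0.005, -0.08], [0.008, 0.121, 0.993, 1.074], [0.0, 0.0, 0.0, 1.0]]
{'time_s': 0.1, 'joints': array([ 8.54044631e+01,  2.20847299e+01,  3.87388971e-01, -2.38315281e-02,
       -6.84125377e+01, -1.48163795e+01]), 'joint_velocities': array([ 0.11371447, -0.16661784,  0.19632229,  0.09787293,  0.01491722,
       -0.01836535]), 'effort': array([ 7.24269994e-04, -3.91689956e+01,  1.87935090e+01,  4.23187137e+00,
        1.34329568e-02, -7.60424359e-05]), 'tcp_pos': array([0.20753673, 0.58895798, 0.22158848]), 'ee_rot': array([[ 9.43102590e-01, -3.32501449e-01, -5.39169724e-04],
       [-3.32501866e-01, -9.43100723e-01, -1.88056054e-03],
       [ 1.16797747e-04,  1.95283645e-03, -9.99998086e-01]]), 'wrist_force': array([ 0.22917765, -0.09446952, -0.23590198]), 'moment': array([ 0.00546074, -0.02065145, -0.02095143]), 'gripper_force': 0.0, 'gripper_width': 1.0027792270913065}
```

View pics/scene0.png

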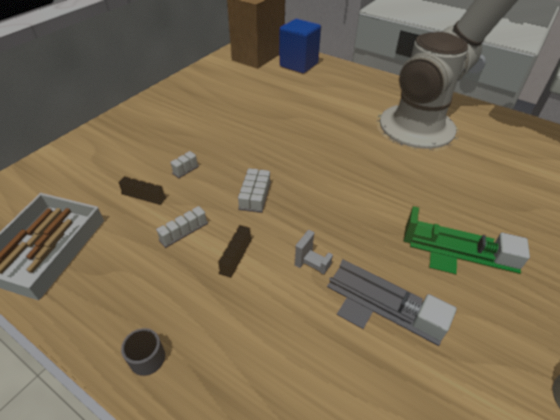

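View pics/top0.png

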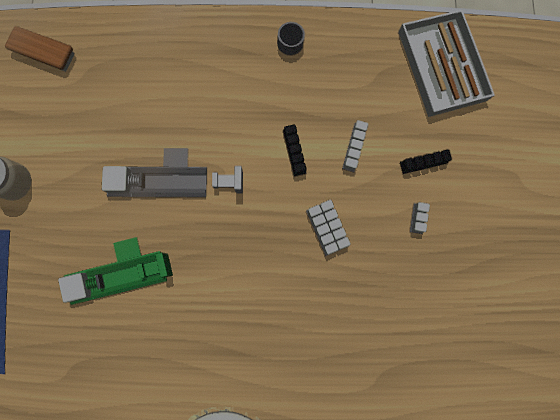

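Candidates in the top view: white 5-tablet stick (356,146), double-row (328,228), 3-tablet (421,217), and black look-alikes (295,150) and (426,160). I choose (356,146). For the dispenser I choose the grey one with the white housing (115,180), rail tab (240,180), and not the green one (115,278).

```bash
cat > h.py <<'E'
import numpy as np,cv2
def ray(c,uv,z):
    p=cv2.undistortPoints(np.float64(uv).reshape(-1,1,2),c['K'],c['distortion']).reshape(-1,2)
    T=np.array(c['world_from_camera']); d=np.c_[p[:,0],-p[:,1],-np.ones(len(p))]@T[:3,:3].T
    return T[:3,3]+d*((z-T[2,3])/d[:,2])[:,None]
def cloud(c):
    h,w=c['z_map'].shape; v,u=np.mgrid[:h,:w]
    p=cv2.undistortPoints(np.float64(np.c_[u.ravel(),v.ravel()]).reshape(-1,1,2),c['K'],c['distortion']).reshape(-1,2)
    T=np.array(c['world_from_camera']); d=np.c_[p[:,0],-p[:,1],-np.ones(len(p))]
    return (T[:3,3]+(d*c['z_map'].reshape(-1,1))@T[:3,:3].T).reshape(h,w,3)
def comp(mask,seed):
    n,l=cv2.connectedComponents(mask.astype(np.uint8)); s=mask[seed[1]-5:seed[1]+6,seed[0]-5:seed[0]+6]
    ids=l[seed[1]-5:seed[1]+6,seed[0]-5:seed[0]+6][s]; return l==np.bincount(ids).argmax()
def rect(c,m,z):
    """min-area rect (world mm) of mask pixels cast on plane z"""
    v,u=np.nonzero(m); P=ray(c,np.c_[u,v],z)[:,:2]
    r=cv2.minAreaRect(np.float32(P*1000)); b=cv2.boxPoints(r)
    e=[b[1]-b[0],b[2]-b[1]]; e=e[np.argmax([np.linalg.norm(x) for x in e])]
    return np.round(r[0],1),np.round(sorted(r[1]),1),round(float(np.degrees(np.arctan2(e[1],e[0]))%180),1)
E
python3 - <<'E'
import pickle,cv2,numpy as np
from h import *
d=pickle.load(open('d0.pkl','rb'))
c=d['top'];C=cloud(c);z=C[...,2];hsv=cv2.cvtColor(c['pixels'],cv2.COLOR_RGB2HSV);grey=hsv[...,1]<60
print('table z',np.median(z[300:400,250:450]))
for n,s,lo,hi,zz in(('stick',(356,146),.025,.05,.036),('short',(421,217),.025,.05,.036),('double',(328,228),.025,.05,.036),('housing',(115,180),.036,.055,.044),('tab',(240,180),.05,.07,.061),('tray',(190,192),.012,.032,.023),('bar',(222,181),.012,.032,.021)):
    try:
        m=comp((z>lo)&(z<hi)&grey,s); print(n,m.sum(),'z',np.round(np.percentile(z[m],[10,50,90]),4),*rect(c,m,zz))
    except Exception as e: print(n,e,np.round(z[s[1]-2:s[1]+3,s[0]],3))
a=cv2.resize(c['pixels'][110:260,270:470],(600,450),interpolation=2);b=cv2.resize(c['pixels'][135:215,90:250],(600,300//1),interpolation=2)[:150*2]
cv2.imwrite('pics/crop.png',cv2.resize(np.vstack([a,b]),(480,600))[...,::-1])
E
```

```text
table z -0.0006560807785127576
stick 548 z [0.0303 0.0345 0.0373] [ 632.2 -251.9] [24.9 99.1] 165.6
short 342 z [0.0311 0.0345 0.0373] [ 488.1 -381. ] [27.1 57.1] 170.8
double 1118 z [0.0317 0.0347 0.0372] [ 466.4 -197.4] [51.  96.1] 24.5
housing 632 z [0.0402 0.0432 0.0458] [553.2 225.8] [50.1 51.3] 90.9
tab 190 z [0.0566 0.0599 0.0622] [554.9 -19.1] [13.5 46.7] 1.4
tray 1032 z [0.0147 0.0196 0.025 ] [553.8 146.6] [ 54.6 198.4] 90.8
bar 206 z [0.0179 0.0205 0.0239] [556.1   9.9] [26.2 35.9] 91.0
```

View pics/crop.png

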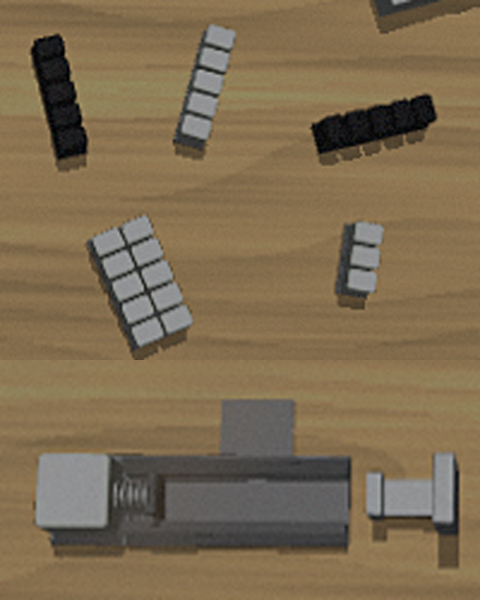

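The crop confirms it: (205,85) is a single-row white 5-tablet stick, measured 99 x 25 mm at z 0.036. The grey tray has its rail out at right. Measured q ≈ 58 mm and housing 50 x 51 mm, both consistent with the description. Next, a cross-check with the scene camera and the first move.

```bash
cat > go.py <<'E'
import sys,numpy as np
from scipy.spatial.transform import Rotation as Rn
from station import sensors
def go(x,y,z,yaw):
    """tool-axis shift and rotvec to TCP x,y,z (m), tool y at yaw (deg), pointing down"""
    s=sensors.sense();R=np.array(s['ee_rot']);a=np.radians(yaw)
    Y=np.array([np.cos(a),np.sin(a),0]);Z=np.array([0,0,-1.]);T=np.c_[np.cross(Y,Z),Y,Z]
    print('shift',np.round(R.T@(np.array([x,y,z])-s['tcp_pos']),4),'rot',np.round(Rn.from_matrix(R.T@T).as_rotvec(degrees=True),2))
if __name__=='__main__': go(*map(float,sys.argv[1:5]))
E
python3 go.py .632 -.252 .12 -104.4
python3 - <<'E'
import pickle
from h import *
c=pickle.load(open('d0.pkl','rb'))['scene'];C=cloud(c);z=C[...,2];grey=cv2.cvtColor(c['pixels'],cv2.COLOR_RGB2HSV)[...,1]<60
for n,s,lo,hi in(('stick',(183,225),.033,.045),('housing',(435,312),.041,.055),('tab',(305,240),.058,.07)):
    try:
        m=comp((z>lo)&(z<hi)&grey,s); print(n,m.sum(),*rect(c,m,{'stick':.036,'housing':.044,'tab':.061}[n]))
    except Exception as e: print(n,e)
E
```

```text
shift [0.6799 0.6518 0.1029] rot [ 0.11 -0.   -5.02]
stick 438 [ 635.2 -252. ] [27.8 95. ] 164.8
housing 854 [557.1 227.5] [50. 51.] 1.1
tab 165 [558.7 -18.5] [14.5 48.1] 0.3
```

>>> move_tool(increments=[{"jaw": 1, "dx": 0.03, "dy": 0.03}, {"jaw": 1, "dx": 0.065, "dy": 0.062}, {"jaw": 1, "dx": 0.1, "dy": 0.096}, {"jaw": 1, "dx": 0.135, "dy": 0.129}, {"jaw": 1, "dx": 0.17, "dy": 0.163}, {"jaw": 1, "dx": 0.205, "dy": 0.196}, {"jaw": 1, "dx": 0.24, "dy": 0.23}, {"jaw": 1, "dx": 0.275, "dy": 0.263}])

```text
time_s: 0.9
tcp_pos: [0.3798, 0.2479, 0.2224]
ee_rot: [[0.943, -0.332, -0.0], [-0.332, -0.943, -0.0], [-0.0, 0.0, -1.0]]
wrist_force: [0.7, -0.7, 0.5]
gripper_width: 1.001
gripper_force: 0.0
```

```bash
python3 go.py .634 -.252 .12 -104.7
```

```text
shift [0.4057 0.3872 0.1024] rot [ 0.01  0.01 -4.68]
```

>>> move_tool(increments=[{"jaw": 1, "dx": 0.035, "dy": 0.033}, {"jaw": 1, "dx": 0.07, "dy": 0.067}, {"jaw": 1, "dx": 0.105, "dy": 0.1, "rz": -1}, {"jaw": 1, "dx": 0.14, "dy": 0.134, "rz": -2}, {"jaw": 1, "dx": 0.175, "dy": 0.167, "rz": -3}, {"jaw": 1, "dx": 0.21, "dy": 0.2, "rz": -4}, {"jaw": 1, "dx": 0.245, "dy": 0.234, "rz": -4.7}, {"jaw": 1, "dx": 0.28, "dy": 0.267, "rz": -4.7}])

```text
time_s: 1.7
tcp_pos: [0.5553, -0.0969, 0.2222]
ee_rot: [[0.967, -0.254, -0.001], [-0.254, -0.967, 0.0], [-0.001, 0.0, -1.0]]
wrist_force: [1.7, 1.4, 0.3]
gripper_width: 0.998
gripper_force: 0.0
```

```bash
python3 go.py .634 -.252 .12 -104.7
```

```text
shift [0.1156 0.13   0.1021] rot [ 0.    0.04 -0.01]
```

>>> move_tool(increments=[{"jaw": 1, "dx": 0.03, "dy": 0.034}, {"jaw": 1, "dx": 0.06, "dy": 0.067}, {"jaw": 1, "dx": 0.09, "dy": 0.1}, {"jaw": 1, "dx": 0.116, "dy": 0.13, "dz": 0.02}, {"jaw": 1, "dx": 0.116, "dy": 0.13, "dz": 0.06}, {"jaw": 1, "dx": 0.116, "dy": 0.13, "dz": 0.1}, {"jaw": 1, "dx": 0.116, "dy": 0.13, "dz": 0.14}, {"jaw": 1, "dx": 0.116, "dy": 0.13, "dz": 0.14}])

```text
time_s: 2.5
tcp_pos: [0.6291, -0.249, 0.075]
ee_rot: [[0.967, -0.256, -0.015], [-0.256, -0.967, 0.004], [-0.015, -0.0, -1.0]]
wrist_force: [-0.6, 0.8, 0.2]
gripper_width: 1.0
gripper_force: 0.0
```

```bash
python3 go.py .634 -.252 .021 -104.7
```

```text
shift [0.0063 0.0017 0.0539] rot [-0.01  0.87 -0.11]
```

>>> move_tool(increments=[{"jaw": 1}, {"jaw": 1}])

```text
time_s: 2.7
tcp_pos: [0.6361, -0.2505, 0.0855]
ee_rot: [[0.967, -0.253, 0.005], [-0.253, -0.967, -0.002], [0.005, 0.0, -1.0]]
wrist_force: [1.6, -0.4, 0.4]
gripper_width: 1.001
gripper_force: 0.0
```

```bash
python3 go.py .634 -.252 .021 -104.7
```

```text
shift [-0.0019  0.002   0.0645] rot [ 0.02 -0.28  0.04]
```

>>> move_tool(increments=[{"jaw": 1, "dz": 0.01}, {"jaw": 1, "dy": 0.001, "dz": 0.025}, {"jaw": 1, "dy": 0.001, "dz": 0.04}, {"jaw": 1, "dy": 0.001, "dz": 0.052}, {"jaw": 1, "dy": 0.001, "dz": 0.06}, {"jaw": 1, "dy": 0.001, "dz": 0.062}, {"jaw": 1, "dy": 0.001, "dz": 0.062}, {"jaw": 1, "dy": 0.001, "dz": 0.062}])

```text
time_s: 3.5
tcp_pos: [0.6345, -0.2511, 0.0211]
ee_rot: [[0.967, -0.254, 0.001], [-0.254, -0.967, -0.0], [0.001, 0.0, -1.0]]
wrist_force: [0.3, 0.5, -0.6]
gripper_width: 1.001
gripper_force: 0.0
```

```bash
python3 go.py .634 -.252 .021 -104.7
```

```text
shift [-0.0002  0.0009  0.0001] rot [ 0.01 -0.07  0.  ]
```

>>> move_tool(increments=[{"jaw": 0, "dy": 0.001}, {"jaw": 0, "dy": 0.001}, {"jaw": 0, "dy": 0.001}, {"jaw": 0, "dy": 0.001}, {"jaw": 0, "dy": 0.001}, {"jaw": 0, "dy": 0.001}, {"jaw": 0, "dy": 0.001}, {"jaw": 0, "dy": 0.001}])

```text
time_s: 4.3
tcp_pos: [0.6337, -0.252, 0.0205]
ee_rot: [[0.967, -0.254, -0.0], [-0.254, -0.967, -0.0], [-0.0, 0.0, -1.0]]
wrist_force: [0.2, -0.9, -0.1]
gripper_width: 0.354
gripper_force: 0.0
```

```bash
python3 go.py .634 -.252 .021 -104.7
```

```text
shift [ 0.0003 -0.0001 -0.0005] rot [ 0.    0.   -0.01]
```

>>> move_tool(increments=[{"jaw": 0}, {"jaw": 0}, {"jaw": 0}, {"jaw": 0}])

```text
time_s: 4.7
tcp_pos: [0.6337, -0.2521, 0.0206]
ee_rot: [[0.967, -0.254, 0.0], [-0.254, -0.967, -0.0], [0.0, 0.0, -1.0]]
wrist_force: [-0.5, -0.8, 0.3]
gripper_width: 0.298
gripper_force: 30.0
```

>>> move_tool(increments=[{"jaw": 0, "dz": -0.01}, {"jaw": 0, "dz": -0.03}, {"jaw": 0, "dz": -0.05}, {"jaw": 0, "dz": -0.07}, {"jaw": 0, "dz": -0.09}, {"jaw": 0, "dz": -0.1}, {"jaw": 0, "dz": -0.1}])

```text
time_s: 5.4
tcp_pos: [0.6346, -0.2521, 0.1227]
ee_rot: [[0.967, -0.254, 0.004], [-0.254, -0.967, -0.001], [0.004, -0.0, -1.0]]
wrist_force: [0.1, 0.5, -1.9]
gripper_width: 0.294
gripper_force: 30.0
```

```bash
python3 go.py .555 .06 .12 -179.5
```

```text
shift [-0.1562 -0.2816  0.0022] rot [-0.16 -0.17 74.8 ]
```

>>> move_tool(increments=[{"jaw": 0, "dx": -0.01, "dy": -0.02, "rz": 5}, {"jaw": 0, "dx": -0.03, "dy": -0.055, "rz": 12}, {"jaw": 0, "dx": -0.05, "dy": -0.095, "rz": 20}, {"jaw": 0, "dx": -0.07, "dy": -0.135, "rz": 28}, {"jaw": 0, "dx": -0.09, "dy": -0.175, "rz": 36}, {"jaw": 0, "dx": -0.11, "dy": -0.215, "rz": 44}, {"jaw": 0, "dx": -0.13, "dy": -0.25, "rz": 52}, {"jaw": 0, "dx": -0.145, "dy": -0.28, "rz": 58}])

```text
time_s: 6.2
tcp_pos: [0.5627, 0.0575, 0.1194]
ee_rot: [[0.293, -0.956, -0.003], [-0.956, -0.293, -0.0], [-0.0, 0.003, -1.0]]
wrist_force: [0.4, -0.4, -1.1]
gripper_width: 0.292
gripper_force: 30.0
```

```bash
python3 go.py .555 .116 .12 -179.5
```

```text
shift [-0.0582 -0.0098 -0.0006] rot [ 0.15  0.   16.55]
```

>>> move_tool(increments=[{"jaw": 0, "dx": -0.02, "dy": -0.004, "rz": 6}, {"jaw": 0, "dx": -0.04, "dy": -0.007, "rz": 12}, {"jaw": 0, "dx": -0.056, "dy": -0.01, "rz": 16.5}, {"jaw": 0, "dx": -0.058, "dy": -0.01, "dz": 0.015, "rz": 16.5}, {"jaw": 0, "dx": -0.058, "dy": -0.01, "dz": 0.03, "rz": 16.5}, {"jaw": 0, "dx": -0.058, "dy": -0.01, "dz": 0.035, "rz": 16.5}, {"jaw": 0, "dx": -0.058, "dy": -0.01, "dz": 0.035, "rz": 16.5}, {"jaw": 0, "dx": -0.058, "dy": -0.01, "dz": 0.035, "rz": 16.5}])

```text
time_s: 7.0
tcp_pos: [0.5571, 0.1139, 0.0857]
ee_rot: [[0.014, -1.0, 0.0], [-1.0, -0.014, -0.0], [0.0, -0.0, -1.0]]
wrist_force: [-0.1, 0.8, -1.4]
gripper_width: 0.3
gripper_force: 30.0
```

```bash
python3 go.py .555 .116 .085 -179.5
python3 - <<'E'
from station import eyes
import cv2,pickle,numpy as np
d={n:eyes.capture(n) for n in("scene","top")}
pickle.dump(d,open('d1.pkl','wb'))
a=cv2.resize(d['top']['pixels'][100:260,60:280],(550,400),interpolation=2)
b=cv2.resize(d['scene']['pixels'][180:360,270:490],(245,200),interpolation=2)
cv2.imwrite('pics/hov.png',a[...,::-1]);cv2.imwrite('pics/hovs.png',cv2.resize(d['scene']['pixels'][160:360,270:490],(550,500),interpolation=2)[...,::-1])
E
```

```text
shift [-0.0022  0.002   0.0007] rot [-0.01 -0.01  0.28]
```

View pics/hovs.png

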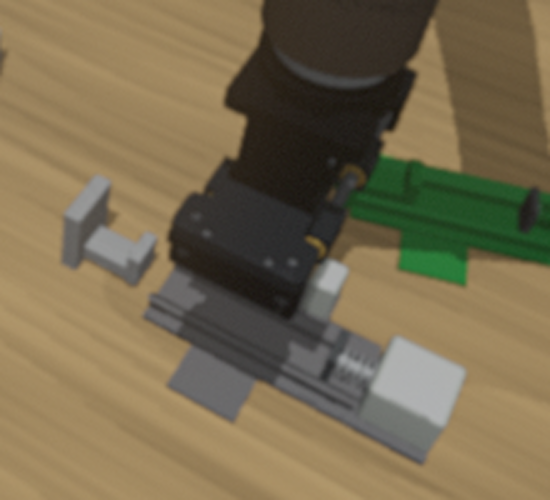

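View pics/hov.png

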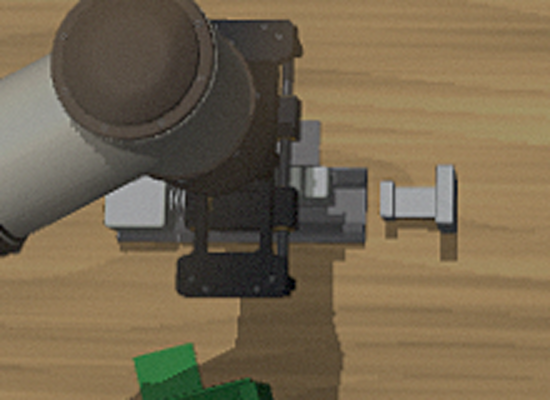

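```bash
python3 - <<'E'
import pickle
from h import *
d=pickle.load(open('d1.pkl','rb'))
c=d['top'];C=cloud(c);z=C[...,2];hsv=cv2.cvtColor(c['pixels'],cv2.COLOR_RGB2HSV)
m=comp((z>.092)&(z<.11)&(hsv[...,1]<60)&(hsv[...,2]>110),(187,172))
print('stick end top',m.sum(),np.median(z[m]),rect(c,m,.101)); v,u=np.nonzero(m);P=ray(c,np.c_[u,v],.101);print('x range',P[:,0].min(),P[:,0].max(),'y',P[:,1].min(),P[:,1].max())
c=d['scene'];C=cloud(c);z=C[...,2];hsv=cv2.cvtColor(c['pixels'],cv2.COLOR_RGB2HSV)
m=comp((z>.096)&(z<.11)&(hsv[...,1]<60)&(hsv[...,2]>110),(402,270))
v,u=np.nonzero(m);P=ray(c,np.c_[u,v],.101);print('scene',m.sum(),'x',P[:,0].min(),P[:,0].max(),'y',P[:,1].min(),P[:,1].max())
# tray edges in first top picture: base/wall outline per column
c=pickle.load(open('d0.pkl','rb'))['top']; 
g=c['pixels'].astype(int).mean(2)
for u in (165,180,195,203): 
    col=g[160:205,u]; print(u,[int(t) for t in col])
E
```

```text
stick end top 93 0.1002816283847423 (array([556.9,  73.2]), array([13.1, 20.9]), 2.2)
x range 0.5465213788208308 0.5673016694589325 y 0.06633902445284134 0.08010601144507229
scene 138 x 0.5459597393628819 0.5737739709395409 y 0.14762289622731758 0.16361749839525405
165 [98, 98, 96, 101, 96, 95, 80, 90, 68, 69, 65, 72, 68, 57, 69, 72, 99, 97, 95, 96, 95, 98, 91, 99, 95, 95, 96, 96, 91, 73, 77, 77, 70, 67, 67, 62, 54, 49, 84, 109, 110, 110, 113, 114, 113]
180 [97, 97, 97, 97, 97, 100, 94, 82, 71, 62, 64, 66, 65, 48, 52, 75, 99, 96, 94, 98, 93, 96, 96, 96, 96, 94, 98, 98, 94, 72, 74, 75, 69, 64, 64, 66, 58, 58, 90, 110, 105, 111, 113, 110, 112]
195 [105, 107, 113, 106, 104, 104, 111, 93, 63, 61, 63, 62, 61, 57, 56, 76, 100, 99, 97, 98, 93, 96, 96, 95, 97, 96, 97, 99, 95, 78, 72, 76, 71, 65, 62, 65, 56, 55, 74, 94, 120, 111, 112, 112, 112]
203 [113, 115, 111, 105, 102, 106, 99, 88, 66, 58, 66, 64, 64, 51, 54, 75, 100, 100, 99, 95, 99, 97, 98, 98, 101, 97, 95, 96, 90, 76, 76, 80, 72, 60, 63, 60, 51, 57, 75, 100, 120, 119, 110, 112, 113]
```

```bash
python3 - <<'E'
import pickle
from h import *
c=pickle.load(open('d0.pkl','rb'))['top'];g=c['pixels'].astype(float).mean(2)
def edge(col,lev,up):
    i=np.nonzero(((col[:-1]<lev)&(col[1:]>=lev)) if up else ((col[:-1]>=lev)&(col[1:]<lev)))[0][0]
    return i+(lev-col[i])/(col[i+1]-col[i])
for us in (range(150,165),range(165,180),range(180,203)):
    us=list(us); col=g[:,us].mean(1)
    e1=172+edge(col[172:180],83,True); e2=184+edge(col[184:192],85,False); u=np.mean(us)
    a=ray(c,[[u,e1]],.006)[0]; b=ray(c,[[u,e2]],.014)[0]; print(round(e1,2),round(e2,2),np.round(a*1e3,1),np.round(b*1e3,1),'mid',round((a+b)[0]*500,1))
E
```

```text
175.38 188.37 [566.9 148.4   6. ] [539.  145.5  14. ] mid 553.0
174.95 188.36 [568.2 117.6   6. ] [539.5 115.   14. ] mid 553.9
175.34 188.45 [568.   78.7   6. ] [540.   76.5  14. ] mid 554.0
```

The stick hovers centred at y 0.115, with its two ends at 0.066 and 0.164. It sits at x 0.557 while the channel midline is at 0.554, so I shift 3 mm and lower.

>>> move_tool(increments=[{"jaw": 0, "dy": 0.003, "rz": 0.3}, {"jaw": 0, "dy": 0.003, "dz": 0.01, "rz": 0.3}, {"jaw": 0, "dy": 0.003, "dz": 0.02, "rz": 0.3}, {"jaw": 0, "dy": 0.003, "dz": 0.03, "rz": 0.3}, {"jaw": 0, "dy": 0.003, "dz": 0.04, "rz": 0.3}, {"jaw": 0, "dy": 0.003, "dz": 0.045, "rz": 0.3}, {"jaw": 0, "dy": 0.003, "dz": 0.045, "rz": 0.3}, {"jaw": 0, "dy": 0.003, "dz": 0.045, "rz": 0.3}])

```text
time_s: 7.9
tcp_pos: [0.5541, 0.114, 0.0405]
ee_rot: [[0.009, -1.0, 0.0], [-1.0, -0.009, -0.0], [0.0, -0.0, -1.0]]
wrist_force: [0.2, 0.1, -1.0]
gripper_width: 0.297
gripper_force: 30.0
```

```bash
python3 go.py .554 .1145 .027 -179.6
```

```text
shift [-0.0005  0.0001  0.0135] rot [-0.01 -0.01  0.1 ]
```

Force is unchanged, so it is inside the flare without contact. Continuing down.

>>> move_tool(increments=[{"jaw": 0, "dz": 0.003}, {"jaw": 0, "dz": 0.006}, {"jaw": 0, "dz": 0.009}, {"jaw": 0, "dz": 0.011}, {"jaw": 0, "dz": 0.012}, {"jaw": 0, "dz": 0.013}, {"jaw": 0, "dz": 0.013}, {"jaw": 0, "dz": 0.013}])

```text
time_s: 8.7
tcp_pos: [0.5539, 0.114, 0.0276]
ee_rot: [[0.009, -1.0, 0.0], [-1.0, -0.009, 0.0], [-0.0, -0.0, -1.0]]
wrist_force: [0.3, 0.3, -1.2]
gripper_width: 0.298
gripper_force: 30.0
```

>>> move_tool(increments=[{"jaw": 0.6}, {"jaw": 0.6}, {"jaw": 0.6}, {"jaw": 0.6}, {"jaw": 0.6}, {"jaw": 0.6}])

```text
time_s: 9.3
tcp_pos: [0.5539, 0.114, 0.0276]
ee_rot: [[0.009, -1.0, 0.0], [-1.0, -0.009, 0.0], [-0.0, -0.0, -1.0]]
wrist_force: [0.6, 1.0, -0.1]
gripper_width: 0.593
gripper_force: 0.0
```

>>> move_tool(increments=[{"jaw": 0.6, "dz": -0.01}, {"jaw": 0.6, "dz": -0.03}, {"jaw": 0.6, "dz": -0.055}, {"jaw": 0.3, "dz": -0.085}, {"jaw": 0, "dx": 0.03, "dz": -0.1}, {"jaw": 0, "dx": 0.07, "dz": -0.1}, {"jaw": 0, "dx": 0.11, "dz": -0.1}, {"jaw": 0, "dx": 0.15, "dz": -0.1}])

```text
time_s: 10.1
tcp_pos: [0.5552, -0.0373, 0.1288]
ee_rot: [[0.009, -1.0, 0.002], [-1.0, -0.009, 0.0], [-0.0, -0.002, -1.0]]
wrist_force: [0.8, -0.2, -1.5]
gripper_width: 0.232
gripper_force: 0.0
```

```bash
python3 go.py .5547 -.055 .03 -179.6
```

```text
shift [0.0178 0.0008 0.0988] rot [-0.09  0.01  0.14]
```

>>> move_tool(increments=[{"jaw": 0, "dx": 0.015}, {"jaw": 0, "dx": 0.03}, {"jaw": 0, "dx": 0.032}, {"jaw": 0, "dx": 0.032}])

```text
time_s: 10.5
tcp_pos: [0.5556, -0.0677, 0.1276]
ee_rot: [[0.009, -1.0, 0.0], [-1.0, -0.009, 0.0], [-0.0, -0.0, -1.0]]
wrist_force: [-0.0, 0.0, 0.2]
gripper_width: 0.006
gripper_force: 0.0
```

```bash
python3 go.py .5547 -.065 .03 -179.6
python3 - <<'E'
from station import eyes
import pickle
from h import *
d={n:eyes.capture(n) for n in("scene","top")}
pickle.dump(d,open('d2.pkl','wb'))
a=cv2.resize(d['top']['pixels'][130:220,80:280],(600,270),interpolation=2)
b=cv2.resize(d['scene']['pixels'][210:350,270:480],(495,330),interpolation=2);b=np.pad(b,((0,0),(0,105),(0,0)))
cv2.imwrite('pics/loaded.png',np.vstack([a,b])[...,::-1])
c=d['top'];z=cloud(c)[...,2];hsv=cv2.cvtColor(c['pixels'],cv2.COLOR_RGB2HSV)
m=comp((z>.03)&(z<.05)&(hsv[...,1]<60)&(hsv[...,2]>125),(170,181));print(m.sum(),np.percentile(z[m],[10,50,90]),rect(c,m,.042))
E
```

```text
shift [-0.0027  0.0009  0.0976] rot [-0.01  0.01  0.09]
69 [0.03939704 0.04154353 0.04331682] (array([551. , 113.5]), array([13.9, 18.1]), 2.4)
```

View pics/loaded.png

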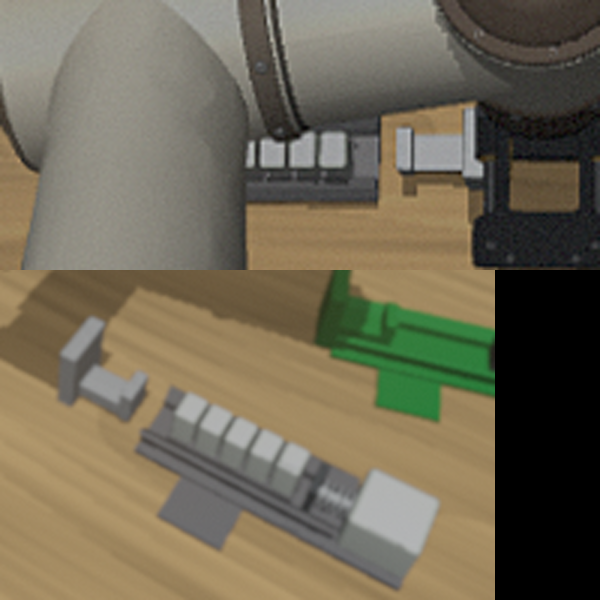

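Stick is flat, tablets up, in the channel in front of the follower (lower panel, (175,415) to (305,470)), with its top at z 0.0415. Now I push the tab.

>>> move_tool(increments=[{"jaw": 0, "dy": 0.001, "dz": 0.02}, {"jaw": 0, "dy": 0.001, "dz": 0.05}, {"jaw": 0, "dy": 0.001, "dz": 0.08}, {"jaw": 0, "dy": 0.001, "dz": 0.095}, {"jaw": 0, "dy": 0.001, "dz": 0.102}, {"jaw": 0, "dy": 0.001, "dz": 0.102}, {"jaw": 0, "dy": 0.001, "dz": 0.102}])

```text
time_s: 11.3
tcp_pos: [0.5552, -0.0675, 0.0264]
ee_rot: [[0.01, -1.0, 0.002], [-1.0, -0.01, 0.0], [-0.0, -0.002, -1.0]]
wrist_force: [-0.1, 0.1, 0.7]
gripper_width: 0.004
gripper_force: 0.0
```

>>> move_tool(increments=[{"jaw": 0, "dx": -0.01}, {"jaw": 0, "dx": -0.02}, {"jaw": 0, "dx": -0.03}, {"jaw": 0, "dx": -0.035}, {"jaw": 0, "dx": -0.04}, {"jaw": 0, "dx": -0.045}, {"jaw": 0, "dx": -0.05}])

```text
time_s: 12.0
tcp_pos: [0.5544, -0.0189, 0.0263]
ee_rot: [[0.009, -1.0, 0.001], [-1.0, -0.009, -0.002], [0.002, -0.001, -1.0]]
wrist_force: [1.4, -8.3, 0.9]
gripper_width: 0.004
gripper_force: 4.2
```

```bash
python3 go.py .5547 .022 .025 -179.6
```

```text
shift [-0.0409 -0.0007  0.0013] rot [-0.04 -0.1   0.13]
```

>>> move_tool(increments=[{"jaw": 0, "dx": -0.004}, {"jaw": 0, "dx": -0.008}, {"jaw": 0, "dx": -0.012}, {"jaw": 0, "dx": -0.016}, {"jaw": 0, "dx": -0.02}, {"jaw": 0, "dx": -0.024}, {"jaw": 0, "dx": -0.028}, {"jaw": 0, "dx": -0.032}])

```text
time_s: 12.8
tcp_pos: [0.554, 0.0121, 0.0263]
ee_rot: [[0.009, -1.0, 0.0], [-1.0, -0.009, -0.003], [0.003, -0.0, -1.0]]
wrist_force: [3.3, -13.2, 1.2]
gripper_width: 0.004
gripper_force: 6.5
```

>>> move_tool(increments=[{"jaw": 0, "dx": -0.002}, {"jaw": 0, "dx": -0.004}, {"jaw": 0, "dx": -0.006}])

```text
time_s: 13.1
tcp_pos: [0.5539, 0.0178, 0.0263]
ee_rot: [[0.009, -1.0, 0.0], [-1.0, -0.009, -0.003], [0.003, 0.0, -1.0]]
wrist_force: [2.1, -14.2, 1.5]
gripper_width: 0.003
gripper_force: 6.8
```

>>> move_tool(increments=[{"jaw": 0, "dx": -0.001}, {"jaw": 0, "dx": -0.002}, {"jaw": 0, "dx": -0.003}, {"jaw": 0, "dx": -0.004}])

```text
time_s: 13.5
tcp_pos: [0.5539, 0.0216, 0.0263]
ee_rot: [[0.009, -1.0, -0.0], [-1.0, -0.009, -0.003], [0.003, 0.0, -1.0]]
wrist_force: [2.4, -13.8, 2.3]
gripper_width: 0.008
gripper_force: 7.0
```

>>> move_tool(increments=[{"jaw": 0, "dx": -0.001}, {"jaw": 0, "dx": -0.002}])

```text
time_s: 13.7
tcp_pos: [0.5538, 0.0222, 0.0264]
ee_rot: [[0.009, -1.0, -0.001], [-1.0, -0.009, -0.005], [0.005, 0.001, -1.0]]
wrist_force: [5.5, -23.4, 1.2]
gripper_width: 0.01
gripper_force: 11.8
```

Force jumps to 23 N at the expected home position (0.022), so it has hit the end stop. One more small press, then I back off and look.

>>> move_tool(increments=[{"jaw": 0, "dx": -0.001}, {"jaw": 0, "dx": -0.001}])

```text
time_s: 13.9
tcp_pos: [0.5538, 0.0222, 0.0264]
ee_rot: [[0.009, -1.0, -0.001], [-1.0, -0.009, -0.006], [0.006, 0.001, -1.0]]
wrist_force: [5.1, -23.5, 1.0]
gripper_width: 0.003
gripper_force: 11.9
```

>>> move_tool(increments=[{"jaw": 0, "dx": 0.01}, {"jaw": 0, "dx": 0.04}, {"jaw": 0, "dx": 0.07, "dz": -0.03}, {"jaw": 0, "dx": 0.1, "dz": -0.07}, {"jaw": 0, "dx": 0.14, "dz": -0.1}, {"jaw": 0, "dx": 0.18, "dz": -0.12}, {"jaw": 0, "dx": 0.22, "dz": -0.12}, {"jaw": 0, "dx": 0.25, "dz": -0.12}])

```text
time_s: 14.7
tcp_pos: [0.5561, -0.2243, 0.1469]
ee_rot: [[0.008, -1.0, 0.003], [-1.0, -0.008, 0.0], [-0.0, -0.003, -1.0]]
wrist_force: [0.0, 1.2, -0.3]
gripper_width: 0.006
gripper_force: 0.0
```

```bash
python3 - <<'E'
from station import eyes
import pickle
from h import *
d={n:eyes.capture(n) for n in("scene","top")}
a=cv2.resize(d['top']['pixels'][130:220,80:280],(600,270),interpolation=2)
b=cv2.resize(d['scene']['pixels'][210:350,270:480],(495,330),interpolation=2);b=np.pad(b,((0,0),(0,105),(0,0)))
cv2.imwrite('pics/end.png',np.vstack([a,b])[...,::-1])
c=d['top'];z=cloud(c)[...,2];g=cv2.cvtColor(c['pixels'],cv2.COLOR_RGB2HSV)[...,1]<60
for n,s,zz,lo,hi in(('tab',(215,181),.061,.052,.07),('housing',(115,180),.044,.036,.055)):
    try: m=comp((z>lo)&(z<hi)&g,s);print(n,m.sum(),rect(c,m,zz))
    except Exception as e: print(n,e)
E
```

```text
tab attempt to get argmax of an empty sequence
housing 638 (array([553.1, 226. ]), array([50.1, 51. ]), 90.6)
```

View pics/end.png

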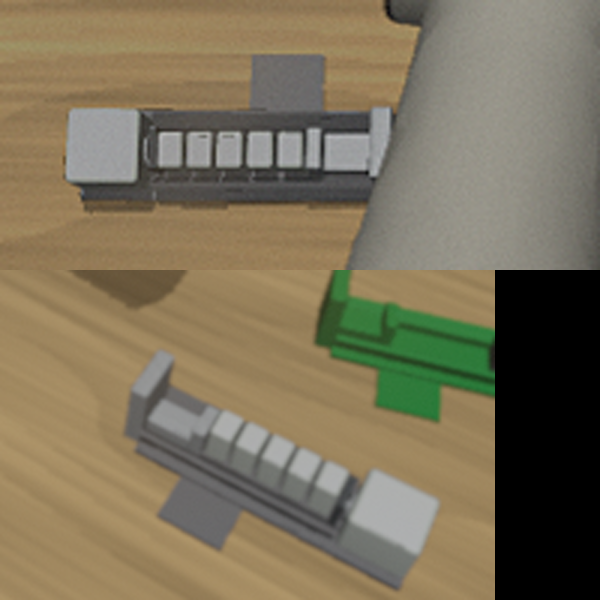

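The tab sits against the tray end (upper panel (380,140)). The pusher is on the stick, and the stick has pressed the follower back. The stop was at 0.0222 + half a finger (0.0095) = 0.0317, against 0.0318 expected for home.

>>> move_tool(increments=[{"jaw": 0}, {"jaw": 0}, {"jaw": 0}])

```text
time_s: 15.1
tcp_pos: [0.5559, -0.2217, 0.1456]
ee_rot: [[0.01, -1.0, -0.0], [-1.0, -0.01, 0.0], [-0.0, 0.0, -1.0]]
wrist_force: [-0.0, -0.7, -0.7]
gripper_width: 0.004
gripper_force: 0.0
```

```bash
python3 -c "
from station import workorder; print(workorder.finish_job())"
```

```text
the job is handed in; nothing more can be done
None
```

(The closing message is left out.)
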